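Thread the angled stirrer shaft and hold it for its paddle

TASK

Take the long steel stirrer shaft with the blue hub out of the purple rack and thread it, tip first, down through the upper and then the lower brass bushing of the leaning stirrer stand, until the tip stands about 2 to 3 cm out below the lower bushing, so that a colleague can fit the paddle. Finish while still holding it there by the hub, still and loose in both bushings: the hub must not sit on the upper bushing nor the tip on the base. Leave the two shorter shafts, the bottles and the beaker where they are.

Things in the scene. Friction and masses are not known exactly. Their poses are not given: they have to be found in the camera images.
- shaft: The stirrer shaft to use: steel rod 10 mm thick, 130 mm long, last 6 mm tapered to 7 mm; round blue hub (22 mm diameter, 40 mm long) on its upper end; 80 to 150 g. Origin at the centre of the tip's end face, z along the rod from tip to hub. It starts upright in a hole of the rack, tip at height 15 mm, hub at heights 145 to 185 mm.
- shaft_tip (a point): Centre of the end face of the shaft's tip (same point as the shaft's origin).
- shaft_hub (a point): Centre of the blue hub, on the shaft's axis, 150 mm from the tip.
- rack: Purple plastic shaft rack fixed to the bench, 60 (x) x 200 (y) x 70 mm high, origin at the centre of its underside. Three upright holes, 12 mm wide and 55 mm deep, in a row along its y at -65, 0 and +65 mm; each holds one shaft, in any order.
- stand: Stirrer stand fixed to the bench, origin at height 0. Grey base plate 160 (x) x 170 (y) x 12 mm, centred 5 mm (x), 12 mm (y) from the origin. An aluminium bracket plate, 12 mm thick, 44 mm wide, rises at y = +60 mm and leans like the bushings; two short arms reach from it in -y to the bushings. Its top is 4 mm lower along the axis than the upper mouth.
- guides: Frame of the two bushings: origin at the centre of the lower bushing's mouth (upper rim), 82 mm above the bench, over the stand's origin; z is the common axis of both bushings, pointing up. It leans 14 degrees from vertical towards the stand's -x, so the upper bushing is offset sideways from the lower. Along z the lower bushing spans -20 to 0 mm, the upper +40 to +60 mm.
- upper_mouth (a point): Centre of the upper bushing's mouth (upper rim), 60 mm up the axis from the lower mouth. Both bushings are brass tubes of 14 mm bore, 23 mm outside, whose top 7 mm flares to a funnel mouth 26 mm wide inside.
- lower_mouth (a point): Centre of the lower bushing's mouth (upper rim); along the axis the base plate lies about 72 mm below it.
- stub_black: Bystander: shorter steel shaft with a black hub (rod 75 mm, hub 22 x 40 mm), upright in the rack; origin at its tip.
- stub_white: Bystander: shorter glass shaft with a white hub (rod 95 mm, hub 22 x 40 mm), upright in the rack; origin at its tip.
- bottle_white: Bystander: white jar with blue cap, 60 mm diameter, 120 mm tall; origin under its centre.
- bottle_amber: Bystander: amber bottle with black cap, 64 mm diameter, 130 mm tall; origin under its centre.
- beaker: Bystander: glass beaker, 72 mm diameter, 90 mm tall; origin under its centre.
Not all that is in view belongs to the job. Leave any brown look-alike of the stand alone.

How it is judged:
On the way, in this order (a step that is already met when the one before it is completed fails the run):
1. the shaft is lifted clear of the rack in the gripper (height (world z) of shaft_tip above 0.08 m and contact force between the fingers and shaft above 1 N), for 0.1 s.
2. its tip has come down through the upper bushing and not yet through the lower (z of shaft_tip in the frame of guides between -0.018 and 0.038 m and x of shaft_tip in the frame of guides between -0.008 and 0.008 m and y of shaft_tip in the frame of guides between -0.008 and 0.008 m and angle between the z axis of shaft and the z axis of guides, either way round below 0.14 rad), for 0.05 s.
At the end, for the whole second after the job is handed in: The shaft lies along both bushings (tip within 8 mm of the axis, direction within 0.14 rad), tip 10 to 40 mm out below the lower bushing, hub and tip clear of the stand; gripped (over 1 N), under 20 mm/s, under 10 N between shaft and stand. Bystanders within 30 mm of their starts (z of shaft_tip in the frame of guides between -0.06 and -0.03 m and x of shaft_tip in the frame of guides between -0.008 and 0.008 m and y of shaft_tip in the frame of guides between -0.008 and 0.008 m and angle between the z axis of shaft and the z axis of guides, either way round below 0.14 rad and contact force between the fingers and shaft above 1 N and contact force between shaft and stand below 10 N and linear speed of shaft below 0.02 m/s and distance of each of stub_black, stub_white, bottle_white, bottle_amber, beaker from where it was at the start of the episode below 0.03 m); the arm keeps its last pose, push and grip.
It fails at once if a shorter shaft is moved more than 30 mm (distance of any of stub_black, stub_white from where it was at the start of the episode above 0.03 m).
It fails at once if a bottle or the beaker is moved more than 30 mm (distance of any of bottle_white, bottle_amber, beaker from where it was at the start of the episode above 0.03 m).
It also fails if it takes over 64 s, if anything falls off the work surface, if the arm or the gripper's body presses on something with over 40 N, if the wrist force passes 120 N, or if a joint passes its speed limit or range.

ROBOT

A 6-joint arm with a two-finger parallel gripper is mounted at the origin on the work surface. World frame = base frame: x ahead of the robot, y to its left, z up, the work surface at z = 0. Lengths are in m, angles in rad, forces in N, time in s.
With the tool pointing down it reaches from about 0.375 to 0.975 m from the base axis. Payload 3.8 kg.
Tool frame: the origin (TCP) lies on the centre line of the jaws, within the pads' length; the fingertips stand 25 mm ahead of it and the grasp point (between the pads) lies 6 mm ahead of it; z points along the fingers, y is the direction in which the jaws open and shut (so a half turn about z gives the same grasp; the last joint's range is limited). The gripper opens to 85 mm and grips with 20 to 120 N. Pads are 22 mm wide; open, the fingers measure 114 mm over their backs; the gripper's body (76 mm by 85 mm) begins 54 mm behind the grasp point. The pads swing forward as they close: fully open they stand 13 mm farther back than shut.
Start: joints at [1.164, 0.264, 1.604, -0, 1.274, -0.037], TCP at [0.244, 0.629, 0.256] pointing down, gripper open.
Joint ranges: [-2.63, 2.63], [-0.94, 2.18], [0.31, 2.57], [-1.31, 4.45], [0, 2.66], [-2.55, 2.55]. Speed limits (rad/s): [2.57, 2.57, 3.14, 3.14, 3.14, 3.14].

INTERFACE

Orientations are given as a rotation vector (axis times angle).
In Python, from workcell import bot gives the robot as it stands.
- The arm moves only by the tool servo_tool, never from a script. Its argument "moves" is a list of rows, each a list of 3 entries, a list of its own where there are three numbers: the closure in counts, from 0 (fully open) to 255 (shut), then the shift along the tool's x, y, z in m, then the turn about the tool's z in rad. A call has exactly 8 rows; each row shifts and turns the pose as measured when the row begins, along the tool's axes as they then stand; what a row does not reach is not made up. A row lasts 1/12 s, in which the tool goes at most 41.7 mm and 7.16 degrees, less where a joint would pass 70% of its speed; a pose out of reach is approached as far as the arm can. A call is refused whole if a number of a shift passes 0.0417 or a number of a turn 0.125, either way. A call with a gripper value outside its range is refused whole. The fingers move at their own pace and stop on an object; "newtons" is the grip in N (left out, the last holds). Time passes only in rows, so rows that do not move let the fingers close, or fill a call up. It gives the time, the measured TCP pose, the force and the opening at its end, in the units of the state.
- bot.read_state(): the state, without advancing time (a new reading comes with each control period).
- bot.read_camera(name): name is "scene" or "top" or "wrist"; returns a dict with "pixels" (420x560x3 uint8, red, green, blue), "depth" (420x560 float32, m along the optical axis (not along the pixel's ray), 0 where there is no reading), "intrinsics" (3x3 intrinsics, pixels), "dist" ([k1, k2, p1, p2, k3] as OpenCV has them; the pictures are not rectified), "R" (3x3) and "t" (3): a world point X has camera coordinates R X + t. Camera axes: x right, y down, z forward; pixel columns grow to the right and rows downward; lengths in m; the calibration is good to about 2 mm. A picture is of the moment at which its call begins.
- bot.finish_job(): hands the job in, once; it reports no verdict.
The state is a dict: "time": time; "q": joint angles; "joint_vel": joint speeds; "joint_torque": joint torques, N m; "tool_pos": TCP position; "tcp_rot": TCP orientation; "wrist_force": force on the tool from outside, world axes, zero at the start; "torque": the same for the moment, N m; "width": opening from 0.0 (shut) to 1.0 (fully open).
Only numpy, scipy, OpenCV 4.12 (cv2) and the standard library are available. Lean on these libraries where they do the work, as an engineer would, in place of code of your own. Each camera call takes 0.05 s, during which the arm holds its last target.

## Working session

There is one attempt and no reset: what is moved stays moved. The work goes in short steps, Python scripts to look and compute and a tool call to move; the robot and the scene stay as the last step left them, time stands still between calls to the robot, and variables do not carry over. Pictures are saved under pics/ and viewed, and the job is handed in when it is done.

Besides the shell and the picture viewer there is one more tool, called as name(argument=value, ...) on one line, values as JSON. servo_tool: Moves the arm, as the interface text tells. Its arguments: {"type":"object","properties":{"moves":{"type":"array","items":{"type":"array"}},"newtons":{"type":"number"}},"required":["moves"]}

```bash
ls; mkdir -p pics; python3 - <<'E'
from workcell import bot
import cv2,numpy as np
print(bot.read_state())
for n in ["scene","top","wrist"]:
    c=bot.read_camera(n); cv2.imwrite(f"pics/{n}0.png",c["pixels"][:,:,::-1]); np.savez(f"pics/{n}0.npz",**c)
    print(n,c["intrinsics"],c["dist"],c["R"],c["t"])
E
```

```text
pics
{'time': 0.0, 'q': array([ 1.16408905e+00,  2.64766097e-01,  1.60539326e+00, -3.63045605e-06,
        1.27369843e+00, -3.69175559e-02]), 'joint_vel': array([-0.00168319,  0.0013636 ,  0.00023002,  0.00055949, -0.00015911,
       -0.00047425]), 'joint_torque': array([-2.60356101e-03, -5.15127826e+01, -3.67296517e+01, -3.21399384e-04,
        1.33569460e-02,  1.90745970e-05]), 'tool_pos': array([0.24370112, 0.62873825, 0.25494284]), 'tcp_rot': array([-0.57746742, -3.08755796,  0.00347155]), 'wrist_force': array([ 0.65316463, -0.22826814,  0.26383248]), 'torque': array([-0.01043771, -0.015085  , -0.00718816]), 'width': 0.9978298101619875}
scene [[392.2438919    0.         281.4175428 ]
 [  0.         392.2438919  206.62923558]
 [  0.           0.           1.        ]] [-0.01119753  0.          0.          0.          0.        ] [[-0.90009563  0.43565916 -0.00538133]
 [ 0.32425139  0.66156911 -0.6761563 ]
 [-0.29101357 -0.61035023 -0.73673855]] [ 0.53987782 -0.06743396  1.16280711]
top [[407.17980458   0.         282.39459199]
 [  0.         407.17980458 215.28713727]
 [  0.           0.           1.        ]] [-0.02065758  0.          0.          0.          0.        ] [[ 1.99748873e-03 -9.99997995e-01 -1.40701494e-04]
 [-9.95200207e-01 -1.97413893e-03 -9.78399206e-02]
 [ 9.78394467e-02  3.35460295e-04 -9.95202155e-01]] [-0.06444838  0.55303439  1.22538076]
wrist [[319.84109219   0.         279.48035118]
 [  0.         319.84109219 208.07542488]
 [  0.           0.           1.        ]] [-0.06958542  0.          0.          0.          0.        ] [[ 0.35988873  0.93299133 -0.00269697]
 [ 0.88633417 -0.3409858   0.31327371]
 [ 0.29136203 -0.11513409 -0.94965905]] [-0.67323651 -0.04292273  0.38016524]
```

View pics/scene0.png

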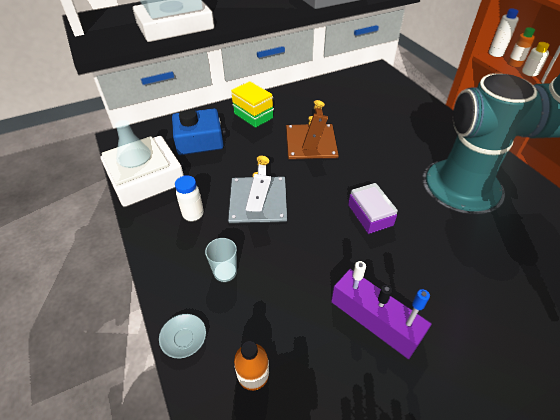

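View pics/top0.png

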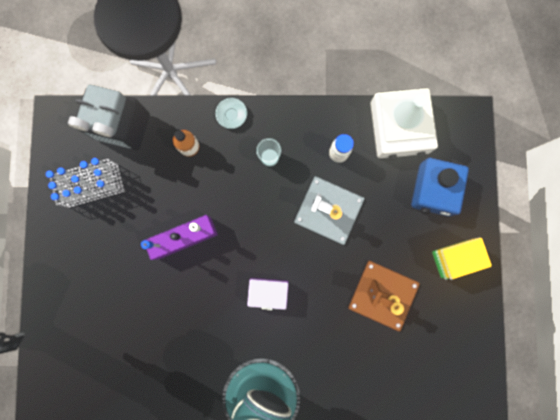

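View pics/wrist0.png

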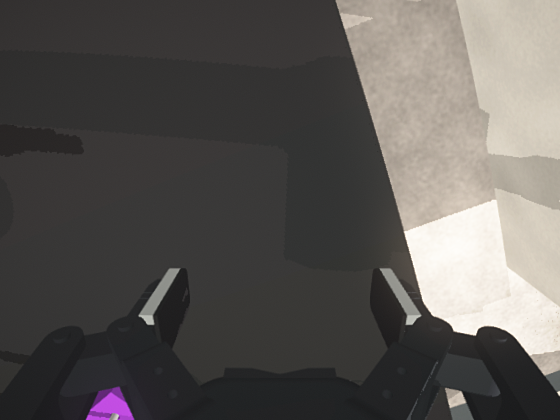

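The scene picture shows the blue hub at about (422,298) at the end of the purple rack, with the grey stand at (258,195) and the brown decoy at (312,140). In the top view the same things are at (146,245), (330,210) and (384,296). Next I'll measure the hub and the stand.

```bash
cat > h.py <<'E'
import numpy as np, cv2
def load(f): return dict(np.load(f))
def ray(c,uv):
    uv=np.array(uv,float).reshape(-1,1,2)
    n=cv2.undistortPoints(uv,c["intrinsics"],c["dist"]).reshape(-1,2)
    d=np.c_[n,np.ones(len(n))]@c["R"]
    return -c["R"].T@c["t"], d/np.linalg.norm(d,axis=1,keepdims=True)
def plane(c,uv,z):
    o,d=ray(c,uv); return o+d*((z-o[2])/d[:,2:])
def tri(c1,u1,c2,u2):
    o1,d1=ray(c1,u1);o2,d2=ray(c2,u2);d1=d1[0];d2=d2[0]
    s=np.linalg.lstsq(np.c_[d1,-d2],o2-o1,rcond=None)[0]
    a=o1+s[0]*d1;b=o2+s[1]*d2
    return (a+b)/2,np.linalg.norm(a-b)
def proj(c,X):
    return cv2.projectPoints(np.array(X,float).reshape(-1,3),cv2.Rodrigues(c["R"])[0],c["t"],c["intrinsics"],c["dist"])[0].reshape(-1,2)
def depthpts(c,m):
    v,u=np.nonzero(m&(c["depth"]>0)); n=cv2.undistortPoints(np.c_[u,v].astype(float).reshape(-1,1,2),c["intrinsics"],c["dist"]).reshape(-1,2)
    return (np.c_[n,np.ones(len(n))]*c["depth"][v,u][:,None]-c["t"])@c["R"], np.c_[u,v]
def hsv(c): return cv2.cvtColor(c["pixels"],cv2.COLOR_RGB2HSV)
E
python3 - <<'E'
from h import *
s=load("pics/scene0.npz");t=load("pics/top0.npz")
for c in(s,t): print("cam",-c["R"].T@c["t"])
def box(m,x0,y0,x1,y1):
    k=np.zeros_like(m);k[y0:y1,x0:x1]=1;return m&k.astype(bool)
def bl(c): H=hsv(c);return (H[...,0]>100)&(H[...,0]<125)&(H[...,1]>130)&(H[...,2]>60)
ms=box(bl(s),400,280,440,320);mt=box(bl(t),130,230,160,260)
for c,m in((s,ms),(t,mt)):
    P,uv=depthpts(c,m);print("blue",len(P),uv.mean(0),uv.min(0),uv.max(0),P.mean(0),P.min(0),P.max(0),np.median(P,0))
print(tri(s,[np.argwhere(ms)[:,::-1].mean(0)],t,[np.argwhere(mt)[:,::-1].mean(0)]))
def ye(c): H=hsv(c);return (H[...,0]>14)&(H[...,0]<32)&(H[...,1]>120)&(H[...,2]>120)
for c,b in((s,(240,140,285,220)),(t,(295,175,365,245))):
    m=box(ye(c),*b);P,uv=depthpts(c,m);print("brass",len(P),uv.mean(0),uv.min(0),uv.max(0),P.mean(0),P.min(0),P.max(0))
def cr(c,x0,y0,x1,y1,n,k=6): cv2.imwrite(n,cv2.resize(c["pixels"][y0:y1,x0:x1,::-1],None,fx=k,fy=k,interpolation=cv2.INTER_CUBIC))
cr(s,220,140,310,235,"pics/s_st.png");cr(t,285,170,375,250,"pics/t_st.png",7)
E
```

```text
cam [0.84619987 0.5191291  0.81399418]
cam [ 0.4306181  -0.06376755  1.27360135]
blue 249 [420.46987952 299.50200803] [412 289] [429 310] [0.45896678 0.3023344  0.16156543] [ 0.33551854  0.2258983  -0.00307132] [0.47214826 0.31543677 0.18875108] [0.46628328 0.30663432 0.17479476]
blue 80 [145.975  244.2375] [140 240] [152 249] [0.45983546 0.30988175 0.15971673] [ 0.44902225  0.29250272 -0.00163158] [0.47717364 0.38092836 0.18992174] [0.45970899 0.30094164 0.18439128]
(array([0.4609345 , 0.30565306, 0.16775365]), np.float64(0.003830462682401509))
brass 106 [261.43396226 161.3490566 ] [253 155] [268 176] [ 0.55232374 -0.21839629  0.12892321] [ 4.82536564e-01 -3.85228860e-01 -3.49048918e-04] [ 0.57774842 -0.19392196  0.14601893]
brass 90 [335.72222222 212.74444444] [331 206] [341 218] [ 0.55093983 -0.21438883  0.12702855] [ 0.53484158 -0.22726578  0.07395913] [ 0.57558418 -0.1990039   0.14678149]
```

```bash
sleep 0
```

```text
(no output)
```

View pics/s_st.png

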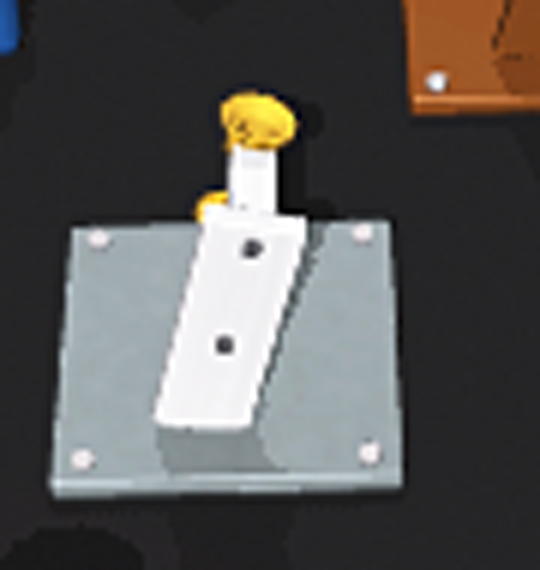

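View pics/t_st.png

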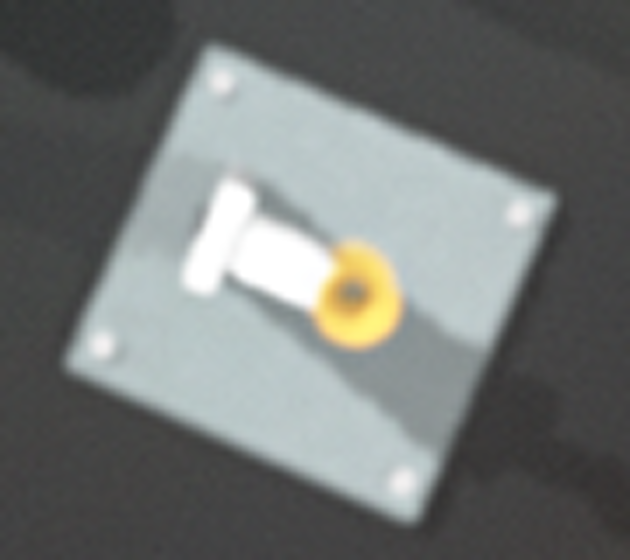

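The crops show the bracket on the stand's far (world +y) side, leaning towards the robot. The upper bushing ring is at about (336,212) in the top view, and the base corners are clear in both views.

```bash
python3 - <<'E'
from h import *
s=load("pics/scene0.npz");t=load("pics/top0.npz")
c=np.array([[208,43],[557,198],[415,524],[65,370]])/7+[285,170]-0.43
B=plane(t,c,.012);print(B.round(4),B.mean(0), np.linalg.norm(np.roll(B,-1,0)-B,axis=1))
# scene corners far-left, far-right, near-right, near-left (top face)
cs=np.array([[72,229],[388,221],[402,484],[53,487]])/6+[220,140]-0.43
S=plane(s,cs,.012);print(S.round(4),S.mean(0),np.linalg.norm(np.roll(S,-1,0)-S,axis=1))
print(tri(s,[[np.array([258,121])/6+[220,140]-.43]],t,[np.array([355,294])/7+[285,170]-.43]) if 0 else tri(s,[(np.array([261,118])/6+[220,140]-.43)],t,[(np.array([357,295])/7+[285,170]-.43)]))
for X,n in((B,'top'),(S,'scene')):
  ctr=X.mean(0)
  # edges: find both edge directions
  for i in range(4):
    e=X[(i+1)%4]-X[i];print(n,np.degrees(np.arctan2(e[1],e[0])),np.linalg.norm(e))
print(plane(t,[(np.array([357,295])/7+[285,170]-.43)],.140))
E
```

```text
[[ 0.6799 -0.1634  0.012 ]
 [ 0.61   -0.319   0.012 ]
 [ 0.4645 -0.2536  0.012 ]
 [ 0.5324 -0.099   0.012 ]] [ 0.57167913 -0.20876038  0.012     ] [0.17064595 0.15952835 0.16890955 0.16089324]
[[ 0.6119 -0.3159  0.012 ]
 [ 0.4685 -0.2519  0.012 ]
 [ 0.5386 -0.0945  0.012 ]
 [ 0.6799 -0.1617  0.012 ]] [ 0.57471535 -0.20596956  0.012     ] [0.15705313 0.17230916 0.15645565 0.16851061]
(array([ 0.55124356, -0.21150616,  0.14153827]), np.float64(0.0023111154046282323))
top -114.18771103906052 0.17064595181744413
top 155.80177617982423 0.15952835217930725
top 66.27218521338935 0.16890954809379802
top -23.57783375462236 0.1608932365712171
scene 155.9517106630665 0.1570531345076936
scene 65.98081453282637 0.17230916240028682
scene -25.440070035451615 0.15645565051051102
scene -113.79968244572649 0.16851061162467415
[[ 0.55241829 -0.21229929  0.14      ]]
```

```bash
cat >> h.py <<'E'
from scipy.spatial.transform import Rotation as Ro
def tool(b):
    s=b.read_state(); return s,Ro.from_rotvec(s["tcp_rot"]).as_matrix(),s["tool_pos"]
E
python3 - <<'E'
from h import *
from workcell import bot
s,R,p=tool(bot);print(R.round(3),p)
print("yaw of tool x",np.degrees(np.arctan2(R[1,0],R[0,0])),"y",np.degrees(np.arctan2(R[1,1],R[0,1])))
print("hub delta in tool", R.T@(np.array([.461,.305,.30])-p))
w=load("pics/wrist0.npz"); print("cam pos in tool",R.T@(-w["R"].T@w["t"]-p),"cam axes in tool",(R.T@w["R"].T).round(3))
E
```

```text
[[-0.932  0.361 -0.001]
 [ 0.361  0.932 -0.002]
 [ 0.    -0.002 -1.   ]] [0.24374007 0.62888124 0.25523135]
yaw of tool x 158.81520100321148 y 68.81520437318423
hub delta in tool [-0.31961927 -0.22356033 -0.04437869]
cam pos in tool [ 0.07941761 -0.00055548 -0.11742346] cam axes in tool [[ 0.002 -0.95  -0.313]
 [ 1.     0.002 -0.   ]
 [ 0.001 -0.313  0.95 ]]
```

servo_tool(moves=[[0,[-0.032,-0.022,-0.005],0.006],[0,[-0.032,-0.022,-0.005],0.006],[0,[-0.032,-0.022,-0.005],0.006],[0,[-0.032,-0.022,-0.005],0.006],[0,[-0.032,-0.022,-0.005],0.006],[0,[-0.032,-0.022,-0.005],0.006],[0,[-0.032,-0.022,-0.005],0.006],[0,[-0.032,-0.022,-0.005],0.006]], newtons=20)

```text
time: 0.82
tool_pos: [0.4133, 0.3638, 0.2899]
tcp_rot: [-0.632, -3.071, 0.012]
wrist_force: [0.7, 0.5, -0.1]
width: 0.999
```

```bash
cat > snap.py <<'E'
import sys
from h import *
from workcell import bot
n=sys.argv[2]
c=bot.read_camera(sys.argv[1]); cv2.imwrite(f"pics/{n}.png",c["pixels"][:,:,::-1]); np.savez(f"pics/{n}.npz",**c)
s,R,p=tool(bot); print("t",s["time"],"p",p.round(4),"yaw x",np.degrees(np.arctan2(R[1,0],R[0,0])).round(2),"z",R[:,2].round(3),"F",s["wrist_force"].round(2),"w",s["width"])
np.savez(f"pics/{n}_tool.npz",R=R,p=p)
E
python3 snap.py wrist w1; python3 - <<'E'
from h import *
d=load("pics/w1_tool.npz");print(d["R"].T@(np.array([.461,.305,.30])-d["p"]))
E
```

```text
t 0.8667 p [0.4174 0.3583 0.2911] yaw x 156.51 z [-0.003 -0.011 -1.   ] F [ 1.72 -4.17 -0.13] w 1.000842163183868
[-0.06119033 -0.03158199 -0.00842504]
```

View pics/w1.png

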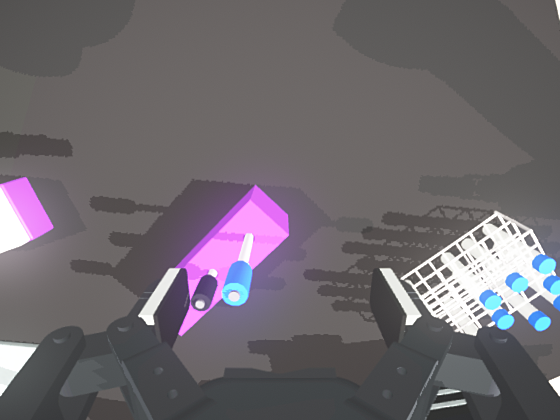

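The wrist view shows the blue hub's top face at (235,297) and the black stub at (202,300). The purple rack top runs diagonally between them.

```bash
python3 - <<'E'
from h import *
w=load("pics/w1.npz");t=load("pics/top0.npz");s=load("pics/scene0.npz")
print(plane(w,[[235,297]],.185), tri(w,[[235,297]],t,[[146,244]]))
H=hsv(w);m=((H[...,0]>95)&(H[...,0]<125)&(H[...,1]>100)).astype(np.uint8);m[:,300:]=0;m[:250]=0
P,uv=depthpts(w,m>0);print(P.min(0),P.max(0),np.median(P,0))
d=load("pics/w1_tool.npz");X=plane(w,[[235,297]],.185)[0];print(d["R"].T@(X-d["p"]))
E
```

```text
[[0.46252163 0.30189594 0.185     ]] (array([0.46078301, 0.30170776, 0.1859952 ]), np.float64(0.0026005942787741326))
[ 0.44820854  0.2046514  -0.00114129] [0.57884223 0.3136104  0.18670872] [0.45285485 0.30745258 0.16878903]
[-0.06361863 -0.03250732  0.10659756]
```

servo_tool(moves=[[0,[-0.022,-0.012,0],0.01],[0,[-0.022,-0.012,0],0],[0,[-0.02,-0.0085,0],0],[0,[0,0,0.02],0],[0,[0,0,0.02],0],[0,[0,0,0],0],[0,[0,0,0],0],[0,[0,0,0],0]])

```text
time: 1.53
tool_pos: [0.4672, 0.2947, 0.2518]
tcp_rot: [0.671, 3.068, -0.016]
wrist_force: [-0.0, 0.4, 0.6]
width: 1.0
```

```bash
python3 snap.py wrist w2
```

```text
t 1.5833 p [0.4674 0.2949 0.2523] yaw x 155.33 z [-0.   -0.01 -1.  ] F [-0.21 -0.18  0.39] w 0.9995603114699706
```

View pics/w2.png

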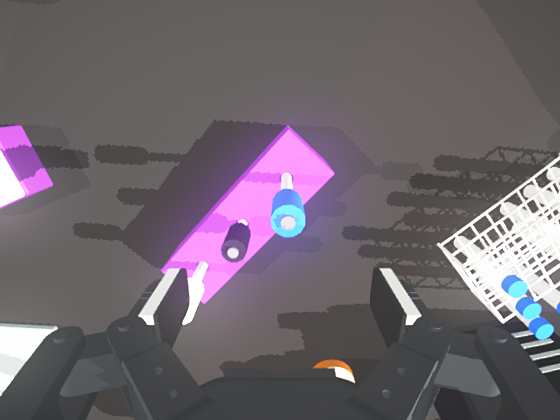

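Now the hub's top is at (288,223), close to the centre line between the jaws.

```bash
python3 - <<'E'
from h import *
w=load("pics/w2.npz");w1=load("pics/w1.npz");t=load("pics/top0.npz")
print(plane(w,[[288,223]],.185), tri(w,[[288,223]],w1,[[235,297]]),tri(w,[[288,223]],t,[[146,244]]))
d=load("pics/w2_tool.npz");X=plane(w,[[288,223]],.185)[0];print(d["R"].T@(X-d["p"]))
E
```

```text
[[0.46099189 0.30205729 0.185     ]] (array([0.46056184, 0.3027327 , 0.18761758]), np.float64(0.0011501902128821407)) (array([0.4603423 , 0.30167798, 0.18502753]), np.float64(0.0014556714060781457))
[0.00902136 0.00441081 0.06721089]
```

servo_tool(moves=[[0,[0.009,0.0044,0],0],[0,[0,0,0.012],0],[0,[0,0,0.018],0],[0,[0,0,0.018],0],[0,[0,0,0.018],0],[0,[0,0,0.01],0],[0,[0,0,0],0],[0,[0,0,0],0]])

```text
time: 2.25
tool_pos: [0.4612, 0.309, 0.1776]
tcp_rot: [0.659, 3.062, -0.002]
wrist_force: [0.6, -1.1, 1.3]
width: 1.0
```

```bash
python3 snap.py wrist w3;python3 - <<'E'
from h import *
d=load("pics/w3_tool.npz");print(d["R"].T@(np.array([.461,.302,.165])-d["p"]))
E
```

```text
t 2.3 p [0.4612 0.309  0.1777] yaw x 155.7 z [ 0.009 -0.003 -1.   ] F [-0.58  0.72  0.63] w 1.0006350362810865
[-0.00258735 -0.00643312  0.01274531]
```

View pics/w3.png

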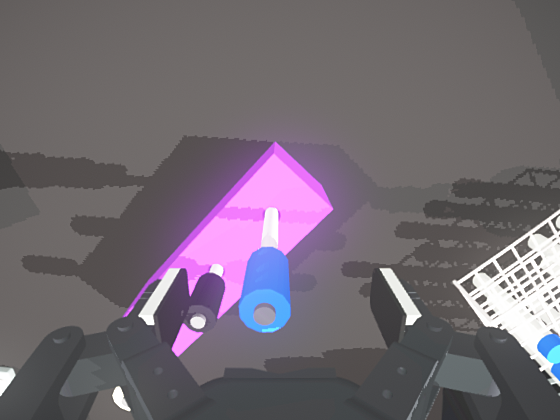

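The hub's top is at (265,315), left of the jaw midline at about 280. That agrees with the computed −6 mm in tool y.

servo_tool(moves=[[0,[-0.0026,-0.0064,0.003],0],[0,[0,0,0.003],0],[0,[0,0,0],0],[100,[0,0,0],0],[180,[0,0,0],0],[220,[0,0,0],0],[255,[0,0,0],0],[255,[0,0,0],0]], newtons=25)

```text
time: 2.97
tool_pos: [0.4638, 0.3027, 0.1763]
tcp_rot: [0.658, 3.055, 0.008]
wrist_force: [0.1, 0.7, -0.9]
width: 0.299
```

servo_tool(moves=[[255,[0,0,0],0],[255,[0,0,0],0],[255,[0,0,0],0],[255,[0,0,0],0],[255,[0,0,0],0],[255,[0,0,0],0],[255,[0,0,0],0],[255,[0,0,0],0]])

```text
time: 3.63
tool_pos: [0.4637, 0.3024, 0.1765]
tcp_rot: [0.658, 3.055, 0.006]
wrist_force: [-0.5, -0.3, 0.9]
width: 0.25
```

```bash
python3 snap.py wrist w4;python3 - <<'E'
from h import *
d=load("pics/w4_tool.npz");print(d["R"].T@(np.array([.461,.302,.165])-d["p"]))
E
```

```text
t 3.6833 p [0.4637 0.3024 0.1764] yaw x 155.69 z [ 0.017  0.    -1.   ] F [-0.06 -0.7  -0.11] w 0.2494699252520283
[ 0.00244837 -0.00153711  0.01140254]
```

View pics/w4.png

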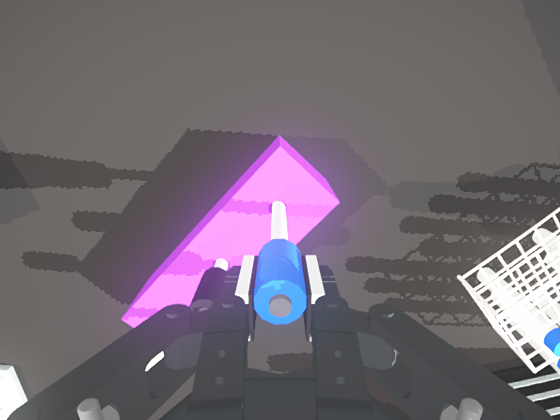

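The jaws are closed on the hub at (280,285), opening 21 mm. The tool cannot tilt, so I'll tip the shaft in the grip instead. I'll lift until only the tip is still in the rack hole, then move the hub sideways along tool +x.

servo_tool(moves=[[255,[0,0,-0.008],0],[255,[0,0,-0.012],0],[255,[0,0,-0.012],0],[255,[0,0,-0.01],0],[255,[0,0,0],0],[255,[0,0,0],0],[255,[0,0,0],0],[255,[0,0,0],0]])

```text
time: 4.35
tool_pos: [0.4632, 0.3024, 0.2238]
tcp_rot: [0.658, 3.054, 0.007]
wrist_force: [0.2, -0.9, -1.4]
width: 0.248
```

```bash
python3 snap.py wrist w5;python3 snap.py scene s5; python3 - <<'E'
import cv2
a=cv2.imread("pics/s5.png")[230:380,300:460]
cv2.imwrite("pics/s5c.png",cv2.resize(a,None,fx=4,fy=4,interpolation=cv2.INTER_CUBIC))
E
```

```text
t 4.4 p [0.4632 0.3024 0.2237] yaw x 155.7 z [ 0.018  0.001 -1.   ] F [ 0.15  0.14 -1.  ] w 0.24373224034848534
t 4.45 p [0.4631 0.3024 0.2235] yaw x 155.7 z [ 0.018  0.001 -1.   ] F [ 0.05  0.17 -1.19] w 0.24994264125915386
```

View pics/s5c.png

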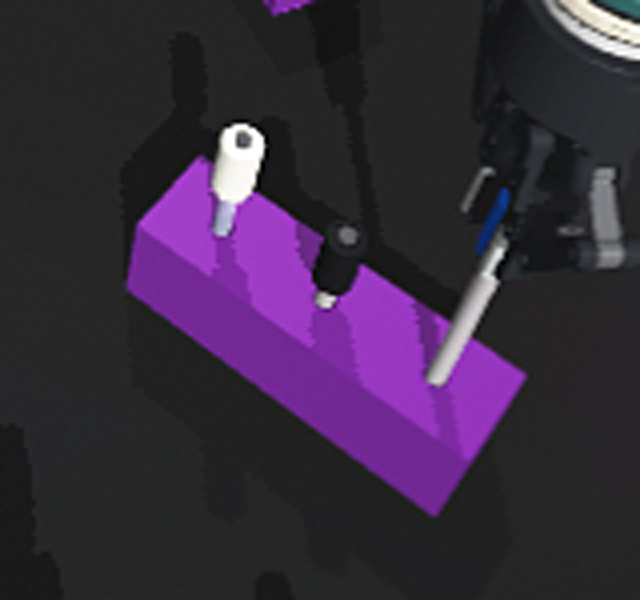

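View pics/w5.png

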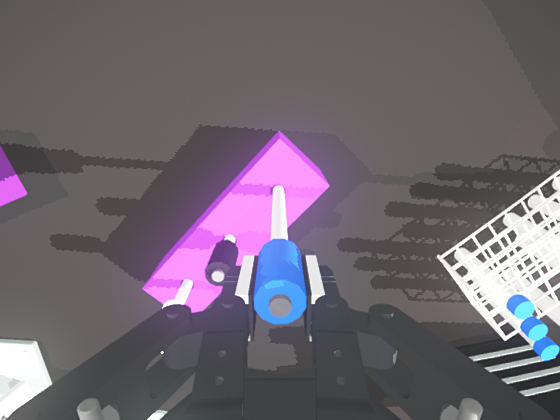

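The rod still enters its hole at crop (437,380), so the tip is about 8 mm deep. Now I'll tilt it.

servo_tool(moves=[[255,[0.004,0,0],0],[255,[0.007,0,0.0005],0],[255,[0.007,0,0.001],0],[255,[0.007,0,0.001],0],[255,[0.006,0,0.001],0],[255,[0.004,0,0.001],0],[255,[0,0,0],0],[255,[0,0,0],0]])

```text
time: 5.12
tool_pos: [0.4284, 0.3173, 0.2174]
tcp_rot: [0.655, 3.052, 0.003]
wrist_force: [1.5, -1.6, -0.8]
width: 0.247
```

```bash
python3 snap.py wrist w6;python3 snap.py scene s6; python3 - <<'E'
import cv2
a=cv2.imread("pics/s6.png")[230:380,300:460]
cv2.imwrite("pics/s6c.png",cv2.resize(a,None,fx=4,fy=4,interpolation=cv2.INTER_CUBIC))
E
```

```text
t 5.1667 p [0.4285 0.3172 0.2174] yaw x 155.77 z [ 0.02  -0.002 -1.   ] F [ 0.97 -1.79  0.16] w 0.25082091423722014
t 5.2167 p [0.4287 0.3171 0.2174] yaw x 155.75 z [ 0.02  -0.002 -1.   ] F [ 1.57 -1.41 -0.43] w 0.24940308564956712
```

View pics/s6c.png

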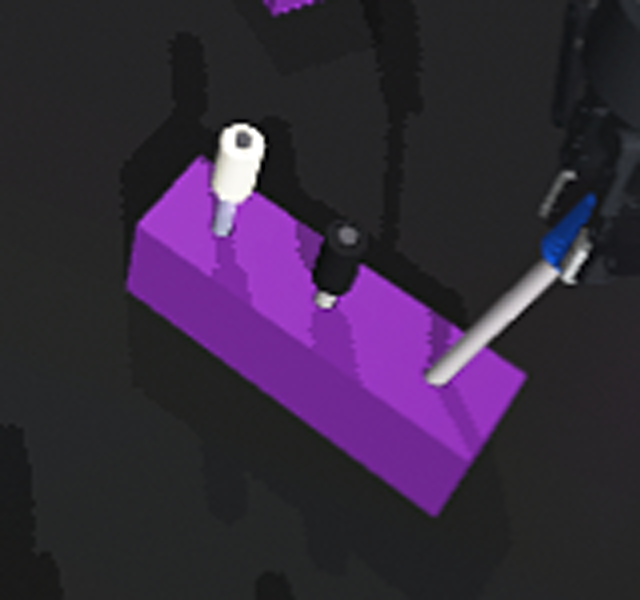

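View pics/w6.png

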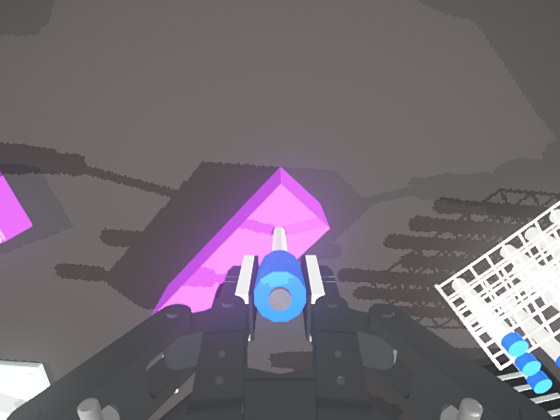

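servo_tool(moves=[[255,[0.002,0,-0.008],0],[255,[0.003,0,-0.012],0],[255,[0.003,0,-0.015],0],[255,[0,0,-0.02],0],[255,[0,0,-0.02],0],[255,[0,0,-0.02],0],[255,[0,0,-0.02],0],[255,[0,0,0],0]])

```text
time: 5.88
tool_pos: [0.4143, 0.3226, 0.3404]
tcp_rot: [0.662, 3.063, 0.007]
wrist_force: [0.7, -0.2, 0.5]
width: 0.249
```

```bash
python3 snap.py wrist w7;python3 snap.py scene s7;python3 snap.py top t7
```

```text
t 5.9333 p [0.4139 0.3223 0.3384] yaw x 155.61 z [ 0.007  0.001 -1.   ] F [ 0.51 -0.08 -1.09] w 0.2505785431676187
t 5.9833 p [0.4132 0.3216 0.336 ] yaw x 155.61 z [ 0.005 -0.001 -1.   ] F [ 0.13  0.04 -1.94] w 0.25099984471242787
t 6.0333 p [0.4127 0.321  0.3343] yaw x 155.61 z [ 0.002 -0.003 -1.   ] F [ 0.5   0.12 -1.65] w 0.24693313425438654
```

View pics/s7.png

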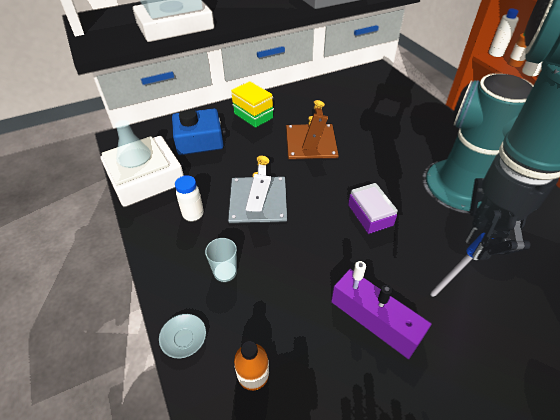

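View pics/w7.png

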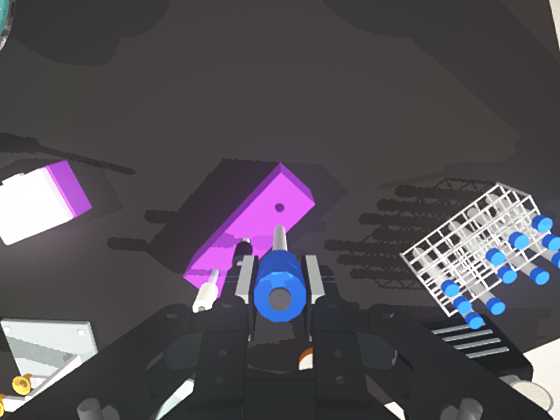

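View pics/t7.png

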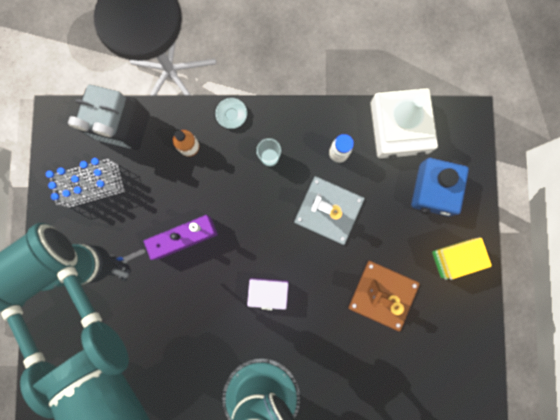

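The shaft is out of the rack. Its tip is at (433,295) in the scene view and about (279,228) in the wrist view. I'll measure its tilt.

```bash
python3 - <<'E'
from h import *
s=load("pics/s7.npz");w=load("pics/w7.npz");t=load("pics/t7.npz")
dw=load("pics/w7_tool.npz");ds=load("pics/s7_tool.npz");dt=load("pics/t7_tool.npz")
k=5
for n,c,b in(("s7",s,(420,215,520,305)),("t7",t,(105,235,165,285)),("w7",w,(240,210,320,330))):
    a=c["pixels"][b[1]:b[3],b[0]:b[2],::-1];cv2.imwrite(f"pics/{n}c.png",cv2.resize(a,None,fx=6 if n!="t7" else 10,fy=6 if n!="t7" else 10,interpolation=cv2.INTER_CUBIC) if n!="w7" else cv2.resize(a,None,fx=k,fy=k))
X,e=tri(s,[[433,295]],w,[[279,228]]);print(X,e,"tip in tool",dw["R"].T@(X-dw["p"]))
g=dw["p"]+dw["R"]@[0,0,.006];a=g-X;print(np.linalg.norm(a),"tilt",np.degrees(np.arccos(a[2]/np.linalg.norm(a))),"az",np.degrees(np.arctan2(a[1],a[0])))
E
```

```text
[0.44390308 0.31031692 0.18077896] 0.0024167663475980925 tip in tool [-0.03135798  0.00085361  0.15782731]
0.1550341391766537 tilt 12.021087477867672 az 158.26445066083534
```

View pics/s7c.png

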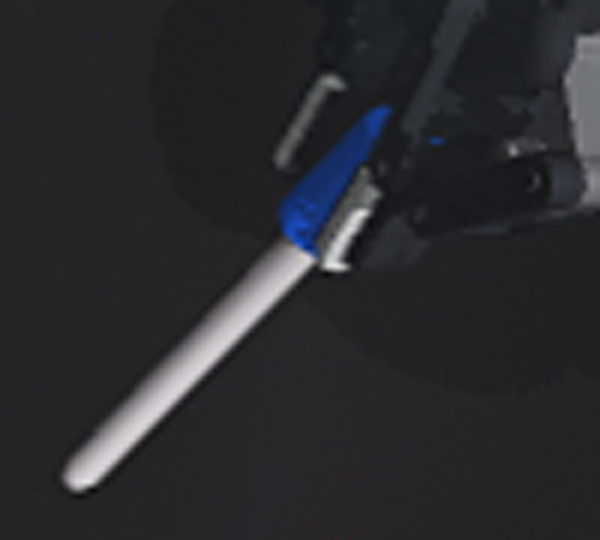

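View pics/t7c.png

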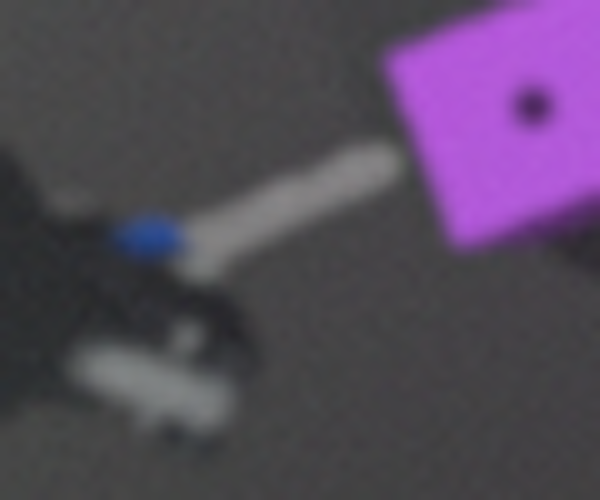

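View pics/w7c.png

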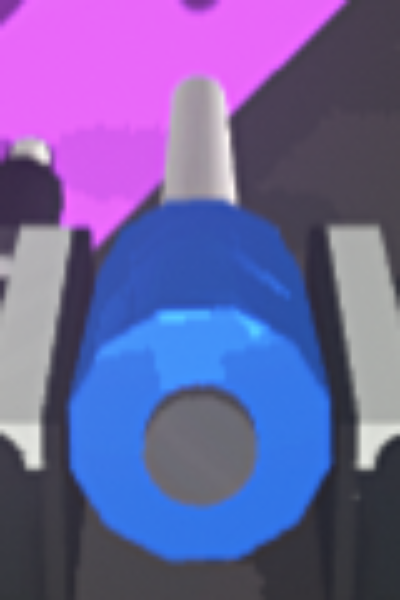

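```bash
python3 - <<'E'
from h import *
s=load("pics/s7.npz");t=load("pics/t7.npz");w=load("pics/w7.npz")
A=np.array([[79,480],[296,254]])/6+[420,215]-.43
T=np.array([[385,160],[205,243]])/10+[105,235]-.45
W=np.array([[199,95],[200,195]])/5+[240,210]-.4
N={}
for n,c,u in(("s",s,A),("t",t,T),("w",w,W)):
    o,d=ray(c,u);N[n]=np.cross(d[0],d[1]);N[n]/=np.linalg.norm(N[n])
for a,b in(("s","t"),("s","w"),("t","w")):
    v=np.cross(N[a],N[b]);v/=np.linalg.norm(v)*np.sign(v[2]);print(a,b,"tilt",np.degrees(np.arccos(v[2])),"az",np.degrees(np.arctan2(v[1],v[0])))
print(tri(s,[A[0]],t,[T[0]]))
E
```

```text
s t tilt 12.874759624688046 az 157.6351702135593
s w tilt 12.586508854453717 az 156.55445402234815
t w tilt 13.141258961595584 az 156.54033887330144
(array([0.44252118, 0.31032307, 0.17924617]), np.float64(0.0005391595999346747))
```

The three view pairs agree on a tilt of 12.6–13.1° and an azimuth of about 157°, against a target of 14° and 156°. That is within the bushing slack, so I'll carry it over to the stand.

servo_tool(moves=[[255,[-0.006,-0.008,-0.01],0],[255,[-0.012,-0.017,-0.01],0],[255,[-0.02,-0.028,-0.005],0],[255,[-0.02,-0.028,0],0],[255,[-0.02,-0.028,0],0],[255,[-0.02,-0.028,0],0],[255,[-0.02,-0.028,0],0],[255,[-0.02,-0.028,0],0]], newtons=40)

```text
time: 6.7
tool_pos: [0.4536, 0.08, 0.3508]
tcp_rot: [-0.64, -3.058, 0.022]
wrist_force: [1.6, 0.7, -1.5]
width: 0.248
```

servo_tool(moves=[[255,[-0.02,-0.028,0],0],[255,[-0.02,-0.028,0],0],[255,[-0.02,-0.028,0],0],[255,[-0.02,-0.028,0],0],[255,[-0.018,-0.025,0],0],[255,[-0.012,-0.015,0],0],[255,[-0.005,-0.007,0],0],[255,[0,0,0],0]])

```text
time: 7.37
tool_pos: [0.4872, -0.1317, 0.3426]
tcp_rot: [-0.652, -3.034, 0.027]
wrist_force: [0.7, -1.1, -0.7]
width: 0.243
```

```bash
python3 snap.py top t8; python3 snap.py scene s8;python3 snap.py wrist w8;python3 - <<'E'
from h import *
d=load("pics/w8_tool.npz");print(d["R"].T@(np.array([.515,-.196,.326])-d["p"]))
E
```

```text
t 7.4167 p [ 0.4869 -0.1308  0.3424] yaw x 155.75 z [-0.041 -0.009 -0.999] F [-0.3   0.28 -1.86] w 0.24629365600072567
t 7.4667 p [ 0.4871 -0.1296  0.3427] yaw x 155.82 z [-0.041 -0.008 -0.999] F [ 0.72  0.05 -0.15] w 0.2460340837221922
t 7.5167 p [ 0.4873 -0.129   0.3431] yaw x 155.89 z [-0.04  -0.008 -0.999] F [-0.7   0.58 -1.42] w 0.24640520221944495
[-0.05321115 -0.04949311  0.01656396]
```

View pics/s8.png

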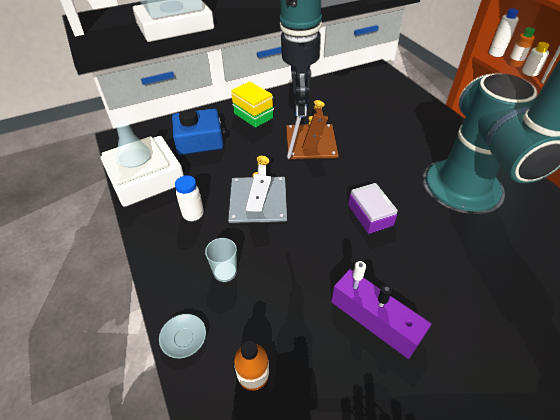

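View pics/w8.png

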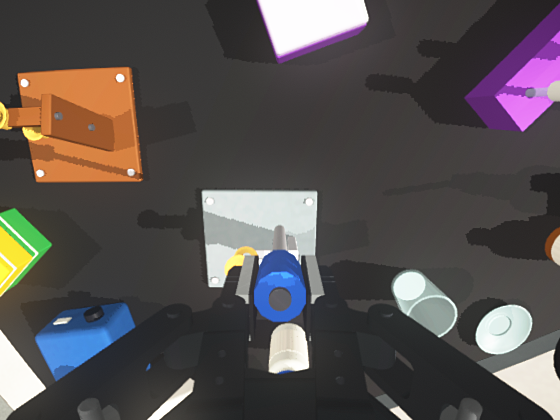

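The shaft hangs beside the grey stand, which is at (260,235) in the wrist view. The tool itself has tipped about 2° on the way, so I'll approach slowly and re-measure.

servo_tool(moves=[[255,[-0.008,-0.008,0],0],[255,[-0.01,-0.01,0],0],[255,[-0.01,-0.01,0],0],[255,[-0.01,-0.009,0],0],[255,[-0.006,-0.006,0],0],[255,[-0.003,-0.002,0],0],[255,[0,0,0],0],[255,[0,0,0],0]])

```text
time: 8.18
tool_pos: [0.5154, -0.1915, 0.343]
tcp_rot: [-0.637, -3.039, 0.024]
wrist_force: [-0.6, 0.8, -0.3]
width: 0.245
```

```bash
python3 snap.py top t9; python3 snap.py scene s9;python3 snap.py wrist w9;python3 - <<'E'
from h import *
d=load("pics/w9_tool.npz");print(d["R"].T@(np.array([.515,-.196,.326])-d["p"]))
for n,b,k in(("s9",(230,100,310,200),6),("t9",(290,170,380,250),7),("w9",(200,180,360,330),4)):
    a=cv2.imread(f"pics/{n}.png")[b[1]:b[3],b[0]:b[2]];cv2.imwrite(f"pics/{n}c.png",cv2.resize(a,None,fx=k,fy=k,interpolation=cv2.INTER_CUBIC))
E
```

```text
t 8.2333 p [ 0.5154 -0.1914  0.3429] yaw x 156.32 z [-0.038 -0.008 -0.999] F [-0.24  0.13 -0.42] w 0.24509878050751166
t 8.2833 p [ 0.5153 -0.191   0.343 ] yaw x 156.33 z [-0.038 -0.008 -0.999] F [ 0.29 -0.1  -0.34] w 0.24515428297603067
t 8.3333 p [ 0.5152 -0.1908  0.3431] yaw x 156.35 z [-0.038 -0.008 -0.999] F [-0.77  0.25 -1.01] w 0.24509876614815398
[-0.00243917 -0.00440565  0.01711029]
```

View pics/s9c.png

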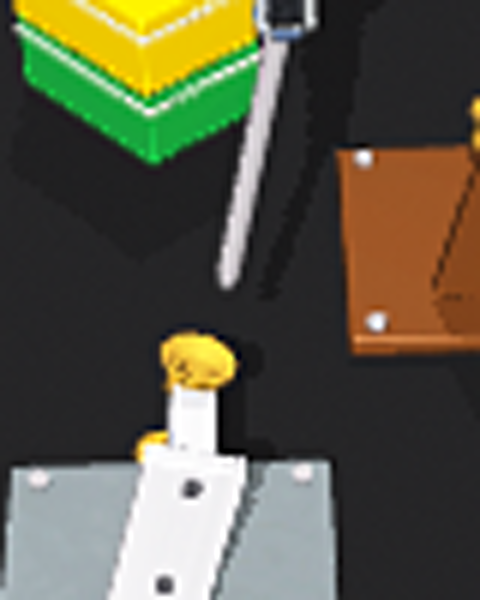

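View pics/t9c.png

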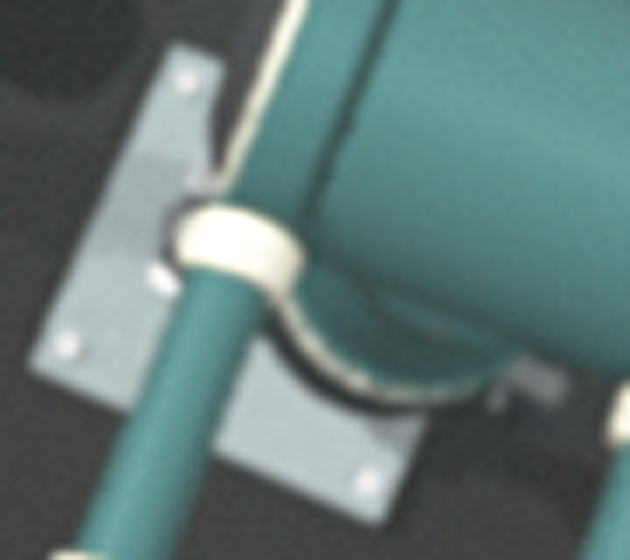

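View pics/w9c.png

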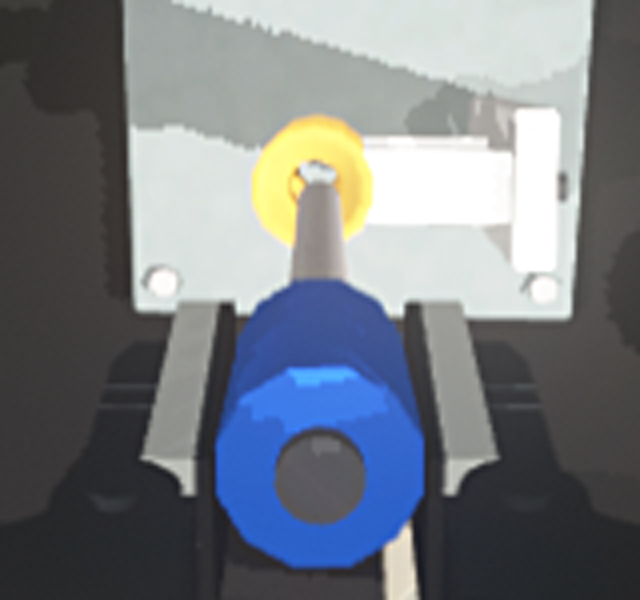

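In the wrist view the tip at (280,228) sits nearly over the upper bushing's mouth at (278,225). The scene view shows the shaft roughly parallel to the bracket.

```bash
cat > meas.py <<'E'
from h import *
def line(c1,a,c2,b):
    o1,d=ray(c1,a);n1=np.cross(d[0],d[1]);o2,d=ray(c2,b);n2=np.cross(d[0],d[1])
    v=np.cross(n1,n2);v/=np.linalg.norm(v)*np.sign(v[2]);return v
def ang(v): return np.degrees(np.arccos(v[2])).round(2),np.degrees(np.arctan2(v[1],v[0])).round(1)
E
python3 - <<'E'
from meas import *
s=load("pics/s9.npz");w=load("pics/w9.npz");d=load("pics/w9_tool.npz")
A=np.array([[228,278],[272,55]])/6+[230,100]-.43
W=np.array([[319,190],[320,275]])/4+[200,180]-.38
v=line(s,A,w,W);print("shaft",ang(v))
X,e=tri(s,[A[0]],w,[W[0]]);print("tip",X,e,"in tool",d["R"].T@(X-d["p"]))
M=plane(w,[np.array([312,180])/4+[200,180]-.38],.140)[0];print("mouth w",M)
s0=load("pics/scene0.npz")
print("mouth tri",tri(s,[np.array([199,360])/6+[230,100]-.43],w,[np.array([312,180])/4+[200,180]-.38]))
C=plane(w,np.array([[595,0],[575,318],[133,311],[122,0]])/4+[200,180]-.38,.012)
for i in range(3):
  e=C[i+1]-C[i];print(np.degrees(np.arctan2(e[1],e[0])),np.linalg.norm(e))
# target tip 0.03 up the axis
a=np.r_[np.sin(np.radians(14))*np.array([np.cos(np.radians(155.9)),np.sin(np.radians(155.9))]),np.cos(np.radians(14))]
print("tip rel mouth along axis",(X-M)@a,"perp",(X-M)-((X-M)@a)*a,"in tool",d["R"].T@((X-M)-((X-M)@a)*a),"a in tool",d["R"].T@a)
E
```

```text
shaft (np.float64(10.56), np.float64(148.6))
tip [ 0.53728959 -0.20553056  0.18437592] 0.0019676579913378987 in tool [-0.03117322 -0.0009986   0.15785042]
mouth w [ 0.54739497 -0.2128359   0.14      ]
mouth tri (array([ 0.54911352, -0.21395284,  0.1369854 ]), np.float64(0.0018732955432287795))
-23.534474599923882 0.12456724917989709
-113.92750043332934 0.1709481606633265
155.92421140626558 0.12252265017660482
tip rel mouth along axis 0.04601103450103448 perp [ 5.54478828e-05  2.76018193e-03 -2.68389536e-04] in tool [0.00104727 0.00255685 0.00024386] a in tool [ 0.27266058 -0.01993737 -0.96190369]
```

servo_tool(moves=[[255,[-0.002,-0.0025,0],0],[255,[-0.002,0,0.007],0],[255,[-0.0024,0,0.008],0],[255,[-0.0024,0,0.008],0],[255,[-0.0024,0,0.008],0],[255,[-0.0014,0,0.005],0],[255,[0,0,0],0],[255,[0,0,0],0]], newtons=25)

```text
time: 9.0
tool_pos: [0.5242, -0.1973, 0.3015]
tcp_rot: [-0.632, -3.039, 0.023]
wrist_force: [-0.5, -0.1, -1.2]
width: 0.25
```

```bash
python3 snap.py scene s10;python3 snap.py wrist w10;python3 - <<'E'
from h import *
for n,b,k in(("s10",(230,100,310,200),6),("w10",(200,180,360,330),4)):
    a=cv2.imread(f"pics/{n}.png")[b[1]:b[3],b[0]:b[2]];cv2.imwrite(f"pics/{n}c.png",cv2.resize(a,None,fx=k,fy=k,interpolation=cv2.INTER_CUBIC))
E
```

```text
t 9.05 p [ 0.5242 -0.1973  0.3015] yaw x 156.46 z [-0.04  -0.007 -0.999] F [-0.48  0.75 -1.93] w 0.2452067836263947
t 9.1 p [ 0.5243 -0.1974  0.302 ] yaw x 156.46 z [-0.04  -0.007 -0.999] F [-0.42 -0.25 -0.78] w 0.24655837745291573
```

View pics/s10c.png

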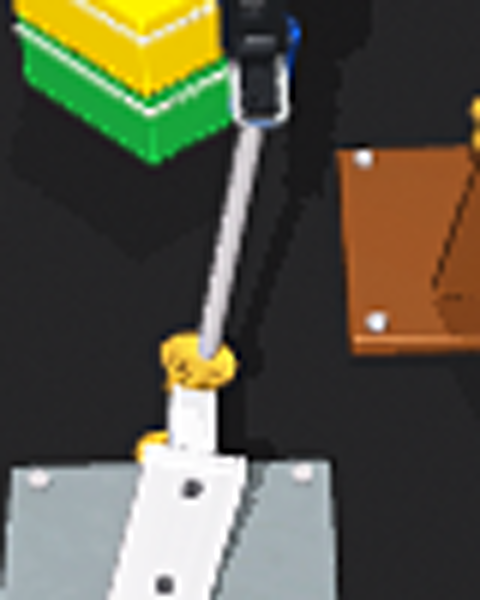

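View pics/w10c.png

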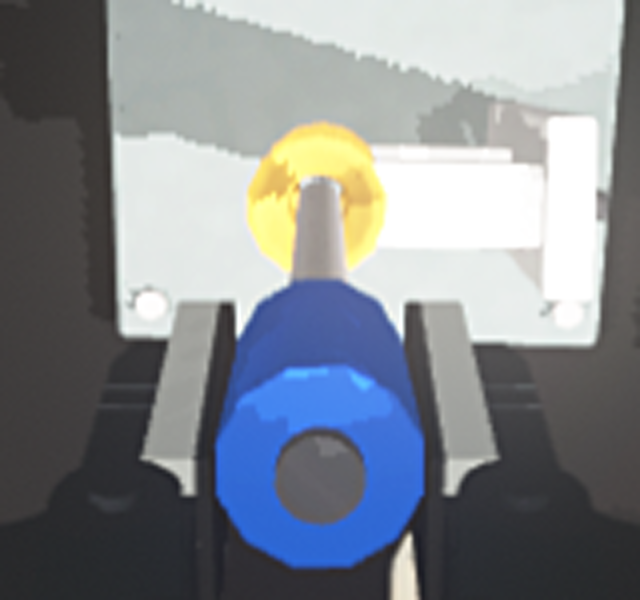

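```bash
python3 - <<'E'
from meas import *
s=load("pics/s10.npz");w=load("pics/w10.npz");d=load("pics/w10_tool.npz")
A=np.array([[206,348],[251,130]])/6+[230,100]-.43
W=np.array([[319,187],[320,272]])/4+[200,180]-.38
v=line(s,A,w,W);print("shaft",ang(v))
X,e=tri(s,[A[0]],w,[W[0]]);print("tip",X,e,"in tool",d["R"].T@(X-d["p"]))
M=plane(w,[np.array([316,198])/4+[200,180]-.38],.140)[0];print("mouth w",M)
tp=d["p"]+d["R"]@[-.0312,0,.158];print("tip fk",tp)
a=np.r_[np.sin(np.radians(14))*np.array([np.cos(np.radians(155.9)),np.sin(np.radians(155.9))]),np.cos(np.radians(14))]
for Q in(X,tp):
  q=Q-M;print(q@a,d["R"].T@(q-(q@a)*a))
print(d["R"].T@a)
E
```

```text
shaft (np.float64(11.08), np.float64(149.3))
tip [ 0.54559042 -0.21163705  0.14382235] 0.003671233574089648 in tool [-0.0304966  -0.00107255  0.15731267]
mouth w [ 0.54750264 -0.21279129  0.14      ]
tip fk [ 0.54663518 -0.2109392   0.14308815]
0.004245112043776799 [0.00117652 0.00029193 0.00032985]
0.0033709449195652814 [0.00071289 0.00134785 0.0001767 ]
[ 0.27427177 -0.01901863 -0.96146414]
```

The tip is at the upper mouth, centred within about 1–2 mm. Next I'll go about 15 mm in, then pivot the hub towards +x to restore the lean.

servo_tool(moves=[[255,[-0.002,-0.0005,0.0055],0],[255,[-0.0015,0,0.0055],0],[255,[-0.0015,0,0.005],0],[255,[0,0,0],0],[255,[0.003,0,0.0006],0],[255,[0.003,0,0.0006],0],[255,[0.003,0,0.0006],0],[255,[0,0,0],0]])

```text
time: 9.77
tool_pos: [0.5226, -0.1977, 0.2851]
tcp_rot: [-0.635, -3.049, 0.026]
wrist_force: [2.2, -1.1, -1.3]
width: 0.244
```

```bash
cat > crop.py <<'E'
import sys,cv2
for n,b,k in(("s"+sys.argv[1],(230,100,310,200),6),("w"+sys.argv[1],(200,180,360,330),4)):
    a=cv2.imread(f"pics/{n}.png")[b[1]:b[3],b[0]:b[2]];cv2.imwrite(f"pics/{n}c.png",cv2.resize(a,None,fx=k,fy=k,interpolation=cv2.INTER_CUBIC))
E
python3 snap.py scene s11;python3 snap.py wrist w11;python3 crop.py 11
```

```text
t 9.8167 p [ 0.5227 -0.1978  0.2853] yaw x 156.46 z [-0.03  -0.011 -0.999] F [ 1.81 -0.37 -1.91] w 0.24518255481997278
t 9.8667 p [ 0.5226 -0.1978  0.2854] yaw x 156.47 z [-0.031 -0.011 -0.999] F [ 1.65 -0.81 -1.7 ] w 0.24249408474288112
```

View pics/s11c.png

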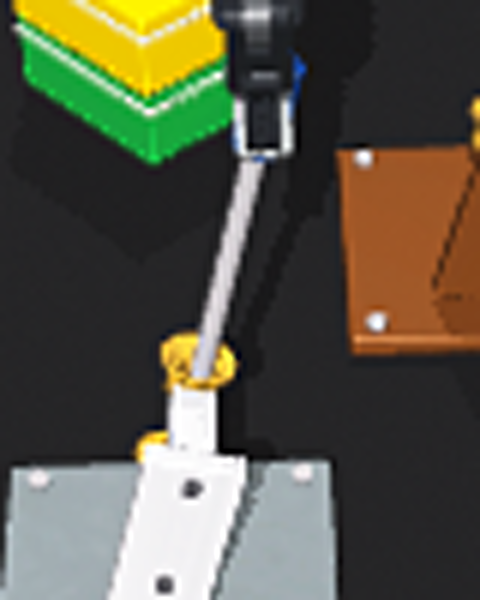

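View pics/w11c.png

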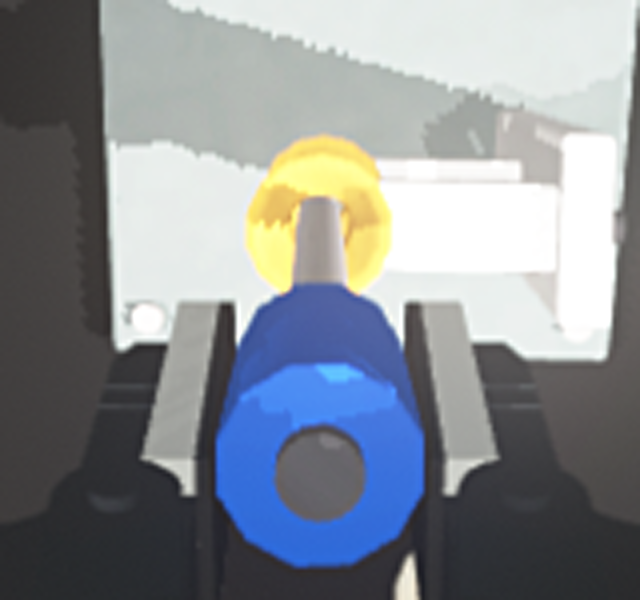

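```bash
python3 - <<'E'
from meas import *
s=load("pics/s11.npz");w=load("pics/w11.npz");d=load("pics/w11_tool.npz")
A=np.array([[204,365],[253,165]])/6+[230,100]-.43
W=np.array([[319,200],[320,278]])/4+[200,180]-.38
v=line(s,A,w,W);print("shaft",ang(v))
# assume tip pinned; compute hub grasp point vs axis using mouth
M=np.array([.5480,-.2128,.14]); 
a=np.r_[np.sin(np.radians(14))*np.array([np.cos(np.radians(155.9)),np.sin(np.radians(155.9))]),np.cos(np.radians(14))]
g=d["p"]+d["R"]@[.0024,0,.006];q=g-M;print("grasp along",q@a,"perp tool",d["R"].T@(q-(q@a)*a),"a tool",d["R"].T@a)
E
```

```text
shaft (np.float64(12.65), np.float64(150.2))
grasp along 0.1429848433495989 perp tool [-0.00277854  0.00316152 -0.0008258 ] a tool [ 0.26489417 -0.01901733 -0.96408994]
```

servo_tool(moves=[[255,[0.0015,0,0.003],0],[255,[-0.0013,0,0.0053],0],[255,[-0.0015,0,0.0053],0],[255,[-0.0015,0,0.0053],0],[255,[-0.0015,0,0.0053],0],[255,[-0.0015,0,0.0053],0],[255,[0,0,0],0],[255,[0,0,0],0]])

```text
time: 10.53
tool_pos: [0.5285, -0.2011, 0.2541]
tcp_rot: [-0.635, -3.051, 0.027]
wrist_force: [2.3, -1.4, 1.4]
width: 0.244
```

```bash
cat > ax.py <<'E'
import sys
from meas import *
s=load(f"pics/s{sys.argv[1]}.npz");w=load(f"pics/w{sys.argv[1]}.npz");d=load(f"pics/w{sys.argv[1]}_tool.npz")
M=np.array([.5480,-.2128,.14]); 
a=np.r_[np.sin(np.radians(14))*np.array([np.cos(np.radians(155.9)),np.sin(np.radians(155.9))]),np.cos(np.radians(14))]
g=d["p"]+d["R"]@[.0024,0,.006];q=g-M;print("grasp above mouth",q@a,"tip guide z",q@a-.155+.06,"perp tool",d["R"].T@(q-(q@a)*a),"a tool",d["R"].T@a)
E
python3 snap.py scene s12;python3 snap.py wrist w12;python3 crop.py 12;python3 ax.py 12
```

```text
t 10.5833 p [ 0.5285 -0.2011  0.2541] yaw x 156.47 z [-0.028 -0.012 -1.   ] F [ 2.2  -1.75 -1.8 ] w 0.24663284062556667
t 10.6333 p [ 0.5285 -0.2011  0.2542] yaw x 156.47 z [-0.028 -0.012 -1.   ] F [ 2.95 -1.01 -2.54] w 0.24297940133263657
grasp above mouth 0.11108726971549532 tip guide z 0.016087269715495317 perp tool [-0.00176753  0.00248914 -0.00052858] a tool [ 0.26173315 -0.0190545  -0.96495217]
```

View pics/s12c.png

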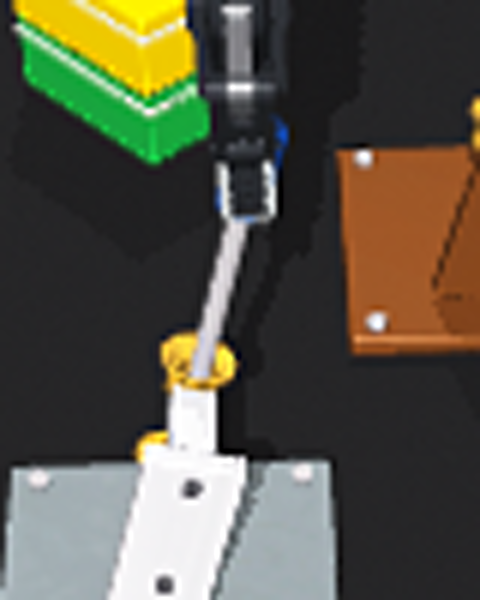

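View pics/w12c.png

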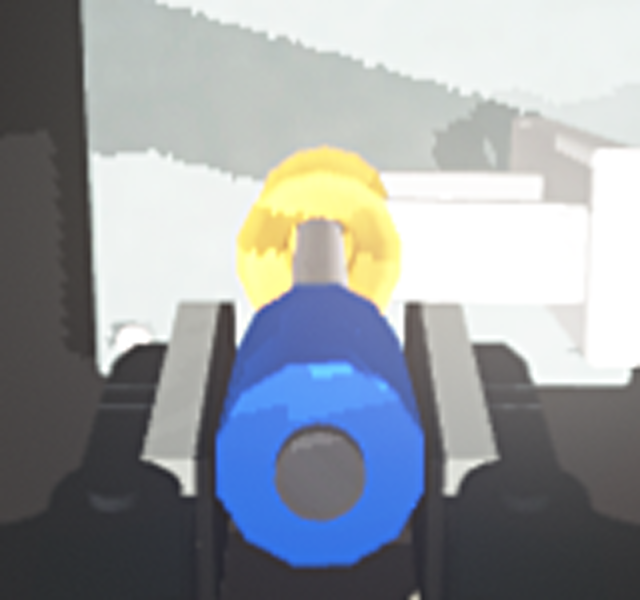

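```bash
python3 - <<'E'
from meas import *
s=load("pics/s12.npz");w=load("pics/w12.npz")
M=np.array([.5480,-.2128,.14])
for t in(10,12,14,16):
    a=np.r_[np.sin(np.radians(t))*np.array([np.cos(np.radians(155.9)),np.sin(np.radians(155.9))]),np.cos(np.radians(t))]
    P=proj(s,[M,M+.08*a]);d=P[1]-P[0];print(t,d,d[0]/-d[1], (P-[230,100]+.43)*6)
A=np.array([[204,365],[236,225]])/6+[230,100]-.43
W=np.array([[319,222],[320,280]])/4+[200,180]-.38
print(ang(line(s,A,w,W)))
c=cv2.imread("pics/s12.png")[130:185,255:285];cv2.imwrite("pics/s12z.png",cv2.resize(c,None,fx=11,fy=11,interpolation=cv2.INTER_CUBIC))
E
```

```text
10 [  4.37217272 -24.45172446] 0.17880835868290038 [[204.09592399 356.38498106]
 [230.3289603  209.67463429]]
12 [  5.48374289 -24.30288723] 0.22564162175387398 [[204.09592399 356.38498106]
 [236.99838131 210.5676577 ]]
14 [  6.58717334 -24.12285102] 0.2730677783785922 [[204.09592399 356.38498106]
 [243.61896401 211.64787494]]
16 [  7.6808973  -23.91192205] 0.321216223491059 [[204.09592399 356.38498106]
 [250.18130778 212.91344875]]
(np.float64(11.97), np.float64(149.5))
```

View pics/s12z.png

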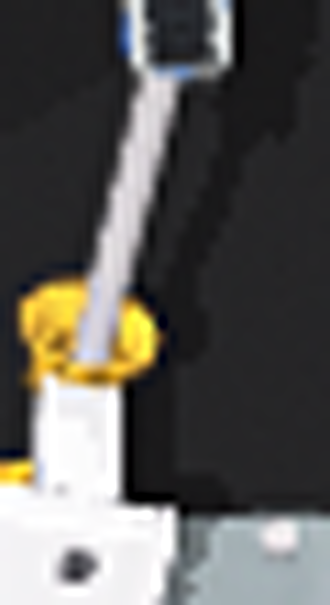

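The rod leans about 12–12.7° with roughly 2–3 N side force, so it is free to continue. I'll go on towards the lower mouth in small steps.

servo_tool(moves=[[255,[-0.0011,0,0.004],0],[255,[-0.0011,0,0.004],0],[255,[-0.0011,0,0.004],0],[255,[-0.0011,0,0.004],0],[255,[-0.0011,0,0.004],0],[255,[-0.0011,0,0.004],0],[255,[0,0,0],0],[255,[0,0,0],0]])

```text
time: 11.3
tool_pos: [0.5343, -0.204, 0.2279]
tcp_rot: [-0.635, -3.051, 0.026]
wrist_force: [2.8, -0.8, 1.4]
width: 0.242
```

```bash
python3 snap.py scene s13;python3 snap.py wrist w13;python3 crop.py 13;python3 ax.py 13
```

```text
t 11.35 p [ 0.5343 -0.204   0.228 ] yaw x 156.46 z [-0.028 -0.011 -1.   ] F [ 2.24 -0.48 -1.12] w 0.24147118317100866
t 11.4 p [ 0.5343 -0.204   0.2281] yaw x 156.47 z [-0.028 -0.012 -1.   ] F [ 2.5  -0.55 -0.81] w 0.24706351899903314
grasp above mouth 0.08422687975644552 tip guide z -0.01077312024355448 perp tool [-0.00172102  0.00228236 -0.00051121] a tool [ 0.2620694  -0.01849969 -0.9648717 ]
```

View pics/w13c.png

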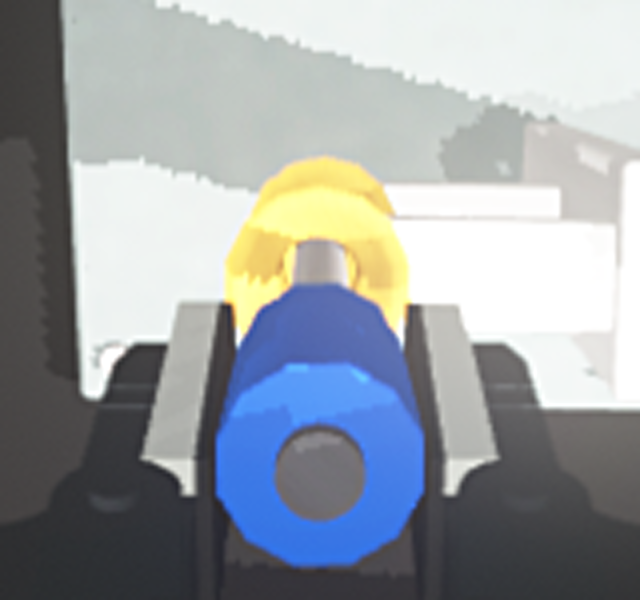

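View pics/s13c.png

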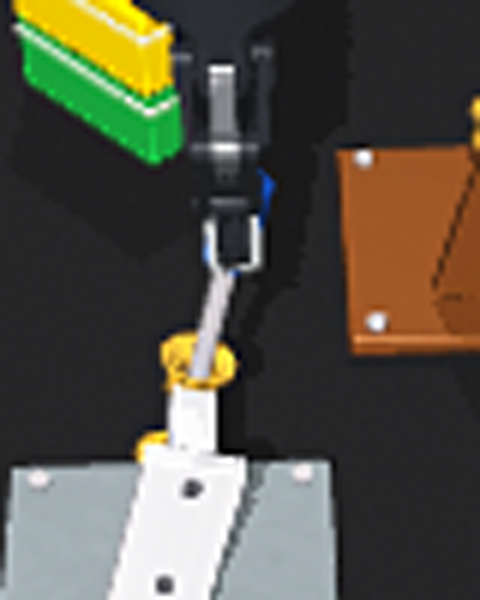

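The tip is about 11 mm into the lower bushing, with no axial force. I'll go the remaining 34 mm or so.

servo_tool(moves=[[255,[-0.0012,0,0.0043],0],[255,[-0.0012,0,0.0043],0],[255,[-0.0012,0,0.0043],0],[255,[-0.0012,0,0.0043],0],[255,[-0.0012,0,0.0043],0],[255,[-0.0012,0,0.0043],0],[255,[-0.0012,0,0.0043],0],[255,[0,0,0],0]])

```text
time: 12.07
tool_pos: [0.5418, -0.2077, 0.1949]
tcp_rot: [-0.635, -3.051, 0.026]
wrist_force: [2.5, -0.6, -1.0]
width: 0.242
```

```bash
python3 snap.py scene s14;python3 snap.py wrist w14;python3 snap.py top t14;python3 crop.py 14;python3 ax.py 14
```

```text
t 12.1167 p [ 0.5419 -0.2077  0.1951] yaw x 156.47 z [-0.027 -0.011 -1.   ] F [ 2.77  0.04 -1.97] w 0.2410013328026379
t 12.1667 p [ 0.5419 -0.2077  0.1954] yaw x 156.47 z [-0.027 -0.011 -1.   ] F [ 2.44 -0.59 -2.41] w 0.2452027164099376
t 12.2167 p [ 0.5419 -0.2077  0.1957] yaw x 156.47 z [-0.027 -0.011 -1.   ] F [ 2.64 -0.65 -2.28] w 0.2459771372881625
grasp above mouth 0.05042808267586428 tip guide z -0.04457191732413572 perp tool [-0.00200693  0.0019542  -0.00058067] a tool [ 0.26168521 -0.01798738 -0.96498565]
```

View pics/w14c.png

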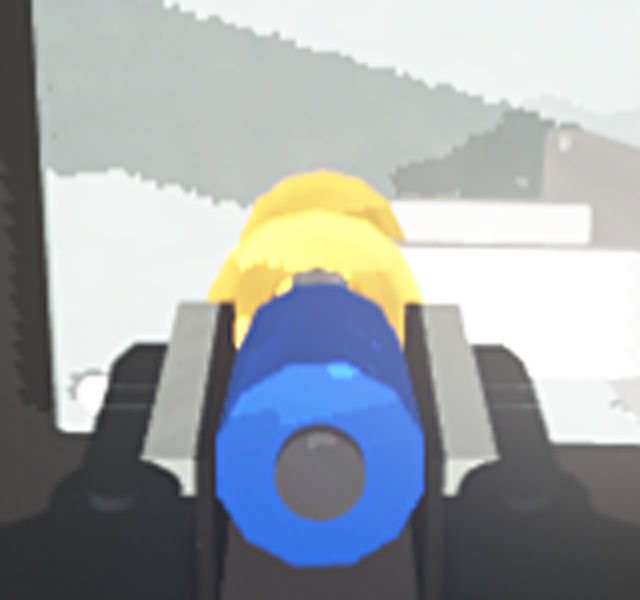

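View pics/s14c.png

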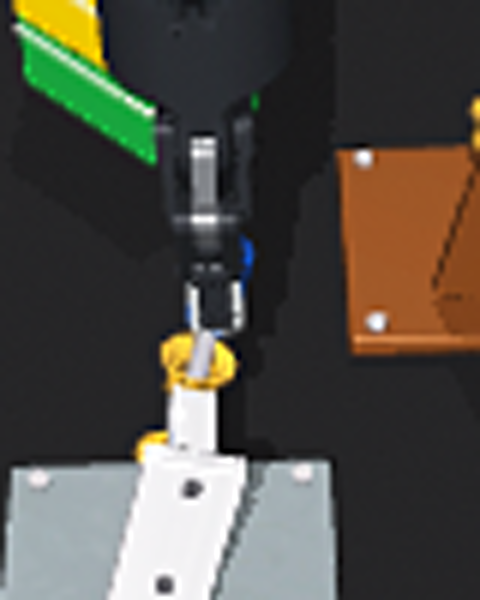

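View pics/s14.png

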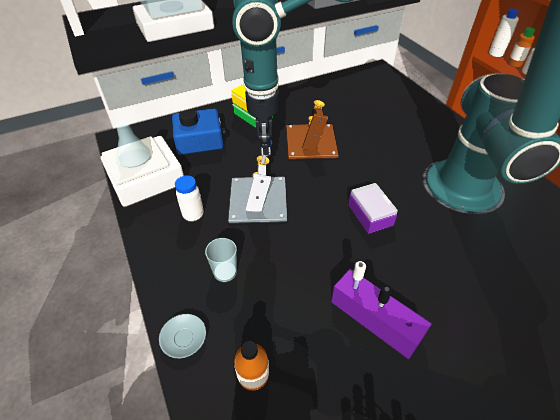

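By reckoning the tip is about 25 mm out below the lower bushing. The hub sits in the jaws exactly as it did before insertion, so it has not slipped. I'll ease off the remaining 2.6 N side load and let it settle.

servo_tool(moves=[[255,[-0.001,0,0],0],[255,[0,0,0],0],[255,[0,0,0],0],[255,[0,0,0],0],[255,[0,0,0],0],[255,[0,0,0],0],[255,[0,0,0],0],[255,[0,0,0],0]])

```text
time: 12.88
tool_pos: [0.5422, -0.2079, 0.1956]
tcp_rot: [-0.635, -3.051, 0.025]
wrist_force: [1.4, -0.9, -2.7]
width: 0.248
```

```bash
python3 snap.py scene s15;python3 snap.py wrist w15;python3 snap.py top t15;python3 crop.py 15;python3 ax.py 15
```

```text
t 12.9333 p [ 0.5422 -0.2079  0.1956] yaw x 156.47 z [-0.028 -0.011 -1.   ] F [ 1.34  0.36 -2.34] w 0.2454374904629196
t 12.9833 p [ 0.5422 -0.2079  0.1956] yaw x 156.47 z [-0.028 -0.011 -1.   ] F [ 1.51 -0.36 -2.42] w 0.2471435877012226
t 13.0333 p [ 0.5422 -0.2079  0.1956] yaw x 156.47 z [-0.028 -0.011 -1.   ] F [ 1.96 -0.58 -1.37] w 0.2405174836312176
grasp above mouth 0.050553777030357024 tip guide z -0.044446222969642984 perp tool [-0.00243921  0.00193597 -0.00070047] a tool [ 0.26269967 -0.01806454 -0.96470854]
```

```bash
python3 - <<'E'
from h import *
a=load("pics/scene0.npz")["pixels"].astype(int);b=load("pics/s15.npz")["pixels"].astype(int)
for n,(x0,y0,x1,y1) in dict(stubs=(345,255,400,310),jar=(170,170,208,225),amber=(230,335,275,395),beaker=(200,232,242,285)).items():
    d=np.abs(a-b)[y0:y1,x0:x1].max(2);print(n,(d>40).mean().round(3))
from workcell import bot
s=bot.read_state();print(s["time"],s["wrist_force"],np.abs(s["joint_vel"]).max())
c=cv2.imread("pics/s15.png")[130:185,245:290];cv2.imwrite("pics/s15z.png",cv2.resize(c,None,fx=11,fy=11,interpolation=cv2.INTER_CUBIC))
E
```

```text
stubs 0.001
jar 0.0
amber 0.0
beaker 0.0
13.0333 [ 1.95812363 -0.58267439 -1.36690372] 0.0015926383832089888
```

View pics/s15z.png

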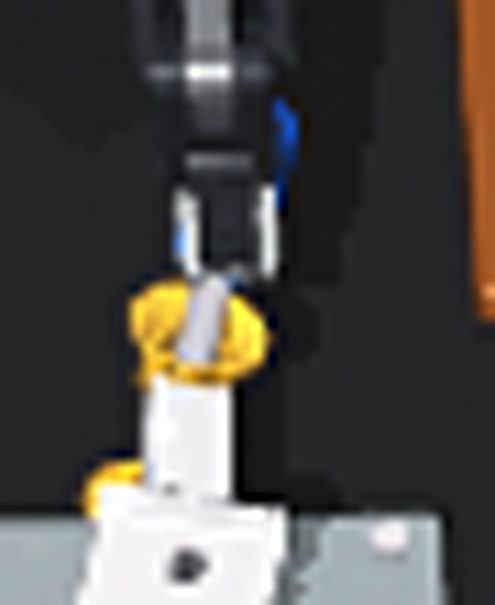

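The picture shows the rod going into the upper bushing at (205,340), with the hub held clear above it. Everything is still and the bystanders are unchanged, so I'm handing it in.

```bash
python3 -c "
from workcell import bot
print(bot.finish_job())"
```

```text
the job is handed in; nothing more can be done
None
```

The shaft is threaded through both bushings and I handed the job in at about 13 s, still holding it by the hub; no verdict was reported. The tool can't tilt. So I gripped the blue hub, lifted until only the tip was in the rack hole, and tipped the shaft in the grip by moving the hub sideways. I then lowered it through the upper and lower bushings in small steps along the leaning axis.

**Last checks:**
- **Tip position:** by reckoning it is about 24 mm out below the lower bushing, with the hub about 25 mm above the upper mouth. The hub had not slipped in the jaws during insertion.
- **Forces and motion:** the grip opening was steady at 21 mm. The side force was about 1.5–2 N, so the shaft may rest lightly on a bushing wall. The arm was still, with joint speeds below 0.002 rad/s.
- **Bystanders:** before-and-after scene pictures show the stubs, bottles and beaker unmoved.

**What was uncertain:**
- **Tip not seen:** the bracket and gripper hid it at the end, so its position below the lower bushing comes from the tool pose and the measured grasp, good to a few mm.
- **Lean:** my last measurements during insertion gave about 12–12.7° rather than 14°, with about 1–2° of sideways error because the tool had tipped slightly. Both are within the bushing slack.
- **Upper mouth:** estimates from different views disagreed by 2–5 mm, and the funnels absorbed that.

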